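Open the push-and-turn cap of the sanitiser jug

TASK

Open the amber sanitiser jug: take its red safety cap lightly in the gripper (the cap is thin, so never squeeze it with more than about 30 N a finger), press it down, twist it anticlockwise until it comes free, and lift it straight up. Finish while still holding the cap still and level, about 10 cm above the open neck and right over it. Leave the blue jug and the other kitchen things alone.

Things in the scene. Friction and masses are not known exactly. Their poses are not given: they have to be found in the camera images.
- cap_center (a point): centre (on the axis, half-way up) of the red safety cap of the amber jug: a loose, round, ribbed cap 50 mm in diameter, 34 mm tall, 45 g, z up. Locked on the neck at the start. Thin plastic: grip it from the sides at 15 to 25 N a finger; such a grip's friction is enough to press and turn it; more than 30 N spoils it.
- cap_top (a point): centre of the cap's flat top, with a white arrow along its x axis (at the start within 0.1 rad of the jug's x). Pressing: a spring plug pushes the cap up (about 5 N at rest, 9 N at the bottom). It must go down at least 4 mm before it can turn and bottoms out on the neck rim at 7 mm; 5 to 6 mm is good.
- cap_skirt (a point): centre of the cap's lower edge. Turning: hold it pressed for the first 30 degrees of an anticlockwise turn (seen from above); then it may rise. From 60 to 145 degrees of turn it is free and lifts straight off (75 degrees is good). Clockwise is blocked, and so is turning or lifting without the press.
- neck_rim (a point): centre of the amber jug's neck rim, 175 mm above the table. Neck 31 mm in diameter, two bayonet pins reaching 20 mm from the axis, 8 mm below the rim. Locked, the cap's centre is 2 mm above this point, its lower edge 15 mm below; under that 30 mm of bare neck, then the sloping shoulder. A white spring plug 22 mm wide stands 10 mm out of the open neck.
- jug: the amber round jug, 90 mm in diameter with a paper label, clamped in an aluminium holder (110 mm square foot) screwed to the table: it does not move or turn. Origin: on the table under the jug's axis; z up; x towards one of the bayonet pins.
- blue_jug: the blue jug with a white cap, same size (194 mm tall with its cap), in its own screwed-down holder; not to be touched. Origin on the table under its axis. It may stand left or right of the amber one, with the axes at least 240 mm apart.
- ramekin_center (a point): small white ramekin, 60 mm across, 42 mm tall, standing between the jugs; centre
- mustard_center (a point): yellow jar with a black lid, 84 mm in diameter, 110 mm tall; centre
- platter_center (a point): long white platter with food, 120 x 360 mm, 60 mm tall with the food; centre, 10 mm above the table
- saucepan_center (a point): steel saucepan, 160 mm across, 80 mm tall, with a long handle along its y; centre
- spoon_grip (a point): steel spoon lying on the table to the left of the robot's front; a point on its handle

How it is judged (in metres and radians):
On the way, in this order (a step that is already met when the one before it is completed fails the run):
1. the cap is pressed down while still locked (z of cap_center in the frame of jug below 0.174 m and angle between the x axis of cap_center and the x axis of jug, either way round below 0.4 rad), for 0.04 s.
2. the cap is twisted past its lock, still on the neck (angle between the x axis of cap_center and the x axis of jug, either way round above 0.75 rad and z of cap_center in the frame of jug below 0.183 m), for 0.04 s.
At the end, for the whole second after the job is handed in: The cap is held in the fingers (over 1 N), still (under 3 cm/s) and level (within 0.25 rad), its centre 60 to 160 mm above the neck rim and within 25 mm of the neck's axis, touching nothing of the jug (z of cap_center in the frame of neck_rim between 0.06 and 0.16 m and horizontal distance between cap_center and neck_rim below 0.025 m and angle between cap_center's own z axis and vertical below 0.25 rad and contact force between the fingers and cap above 1 N and contact force between cap and jug below 0.05 N and linear speed of cap below 0.03 m/s); the arm keeps its last pose, push and grip.
It fails at once if the cap was squeezed too hard (both fingers' forces added up: over 80 N, that is 40 N a finger) (contact force between the fingers and cap above 80 N).
It fails at once if the blue jug was touched (contact force between any of the arm, the fingers and blue_jug above 2 N).
It fails at once if another kitchen thing was pushed about (more than 3 cm) (distance of any of ramekin_center, mustard_center, platter_center, saucepan_center, spoon_grip from where it was at the start of the episode above 0.03 m).
It also fails if it takes over 40 s, if anything falls off the work surface, if the arm or the gripper's body presses on something with over 40 N, if the wrist force passes 120 N, or if a joint passes its speed limit or range.

ROBOT

A 6-joint arm with a two-finger parallel gripper is mounted at the origin on the work surface. World frame = base frame: x ahead of the robot, y to its left, z up, the work surface at z = 0. Lengths are in mm, angles in rad, forces in N, time in s.
With the tool pointing down it reaches from about 350 to 725 mm from the base axis. Payload 4.3 kg.
Tool frame: the origin (TCP) lies midway between the tips of the shut fingers; the grasp point (between the pads) lies 19 mm behind it; z points along the fingers, y is the direction in which the jaws open and shut (so a half turn about z gives the same grasp; the last joint's range is limited). The gripper opens to 85 mm and grips with 20 to 120 N. Pads are 22 mm wide; open, the fingers measure 114 mm over their backs; the gripper's body (76 mm by 85 mm) begins 54 mm behind the grasp point. The pads swing forward as they close: fully open they stand 13 mm farther back than shut.
Start: joints at [1.18, 0.377, 0.081, 1.274, 0, 1.46], TCP at [159.353, 552.516, 231.329] pointing down, gripper open.
Joint ranges: [-2.72, 2.72], [-0.84, 1.66], [-1.02, 1.22], [-1.77, 2.12], [-1.37, 1.28], [-3.14, 3.14]. Speed limits (rad/s): [2.57, 2.57, 3.14, 3.14, 3.14, 3.14].

INTERFACE

Orientations are given as a unit quaternion [x, y, z, w].
In Python, from plant import readout, grab_frame, order, models gives the robot as it stands.
- The arm moves only by the tool drive_tool, never from a script. Its argument "series" is a list of rows, each a list of 3 entries, a list of its own where there are three numbers: the shift along the world's x, y, z in m, then the turn about the world's z in rad, then the closure, from 0 (fully open) to 1 (shut). In form: [[[tx, ty, tz], yaw, claw], ...]. A call has exactly 5 rows; each row shifts and turns the commanded pose from where the row before left it; what a row does not reach is not made up. A row lasts 1/10 s, in which the tool goes at most 50 mm and 8.59 degrees, less where a joint would pass 70% of its speed; a pose out of reach is approached as far as the arm can. A call with a gripper value outside its range is refused whole. The fingers move at their own pace and stop on an object; "newtons" is the grip in N (left out, the last holds). Time passes only in rows, so rows that do not move let the fingers close, or fill a call up. It gives the time, the measured TCP pose, the force and the opening at its end, in the units of the state.
- readout.get_obs(): the state, without advancing time (a new reading comes with each control period).
- grab_frame(name): name is "side" or "top"; returns a dict with "pixels" (384x512x3 uint8, blue, green, red), "depth" (384x512 float32, mm along the optical axis (not along the pixel's ray), 0 where there is no reading), "fx", "fy", "cx", "cy" (pixels), "dist" ([k1, k2, p1, p2, k3] as OpenCV has them; the pictures are not rectified), "extrinsics" (4x4, takes a point from camera to world coordinates). Camera axes: x right, y down, z forward; pixel columns grow to the right and rows downward; lengths in mm; the calibration is good to about 2 mm. A picture is of the moment at which its call begins.
- order.finish_job(): hands the job in, once; it reports no verdict.
Trained networks look in the newest picture that a camera, given by its name, has taken for a name from the list of things; names that differ only in an ending like _2 or _b are one class to them, and where a whole thing is asked for, a point or a joint stands for the part that bears it (a point fixed in the world has none). Each returns a list of dicts, best first, with "p" (0 to 1); they miss things now and then, are a little off and sometimes report something else, mostly with a low value. They report only what shows in the picture. A call takes as long as a camera call.
- models.outline_of(camera, target): "pixels" (384x512 bool, what is visible of it).
- models.tip_of(camera, target): "xyz" ([x, y, z] in mm, in world coordinates, good to about 4 mm: a listed point, or the origin of a listed thing).
The state is a dict: "time_s": time; "joints": joint angles; "joint_velocities": joint speeds; "joint_efforts": joint torques, N m; "ee_pos": TCP position; "orientation": TCP orientation; "contact_force": force on the tool from outside, world axes, zero at the start; "moment": the same for the moment, N m; "gripper_width": opening from 0.0 (shut) to 1.0 (fully open).
Only numpy, scipy, OpenCV 4.12 (cv2) and the standard library are available. Lean on these libraries where they do the work, as an engineer would, in place of code of your own. Each camera call takes 0.05 s, during which the arm holds its last target. There are 200 camera calls.

## Working session

There is one attempt and no reset: what is moved stays moved. The work goes in short steps, Python scripts to look and compute and a tool call to move; the robot and the scene stay as the last step left them, time stands still between calls to the robot, and variables do not carry over. Pictures are saved under pics/ and viewed, about 8 in all and at most 12, crops included, and the job is handed in when it is done.

Besides the shell and the picture viewer there is one more tool, called after "Request:" in YAML: its name, and indented under it one key for each argument. drive_tool: Moves the arm, as the interface text tells. Its arguments: {"type":"object","properties":{"series":{"type":"array","items":{"type":"array"}},"newtons":{"type":"number"}},"required":["series"]}

```bash
mkdir -p pics; cat > h.py <<'E'
import numpy as np, cv2
from plant import readout, grab_frame, order, models
def pts(f, mask):
    v,u=np.nonzero(mask&(f["depth"]>0)); z=f["depth"][v,u]
    K=np.array([[f["fx"],0,f["cx"]],[0,f["fy"],f["cy"]],[0,0,1.]])
    n=cv2.undistortPoints(np.stack([u,v],1).astype(np.float64)[:,None],K,np.array(f["dist"],float))[:,0]
    P=np.c_[n*z[:,None],z,np.ones(len(z))]@np.array(f["extrinsics"]).T
    return P[:,:3],u,v
E
python3 - <<'E'
from h import *
o=readout.get_obs(); print(o)
for c in("side","top"):
    f=grab_frame(c); cv2.imwrite(f"pics/{c}0.png",f["pixels"])
    for t in("cap_top","cap_center","neck_rim","jug","blue_jug","ramekin_center","mustard_center","platter_center","saucepan_center"):
        print(c,t,[(np.round(d["xyz"]),round(d["p"],2)) for d in models.tip_of(c,t)[:2]])
    m=models.outline_of(c,"cap_top")
    if m:
        P,u,v=pts(f,m[0]["pixels"]); print(len(P),u.mean(),v.mean(),np.percentile(P,[2,50,98],axis=0).round())
        T=P[P[:,2]>np.percentile(P[:,2],95)-4]; print("top",T.min(0),T.max(0),len(T))
E
```

```text
{'time_s': 0.0, 'joints': array([ 1.17972496e+00,  3.78075636e-01,  7.96381879e-02,  1.27440279e+00,
       -2.28084422e-05,  1.46046800e+00]), 'joint_velocities': array([-0.00225503, -0.0005383 , -0.00064515, -0.00132561, -0.00212047,
        0.00045087]), 'joint_efforts': array([-1.32932597e-03, -4.63600481e+01,  2.69876897e+01,  2.06398411e-02,
       -1.47798819e-04, -5.97099543e-06]), 'ee_pos': array([159.08130181, 551.87643819, 230.35846066]), 'orientation': array([ 1.39910904e-01,  9.90163570e-01, -9.92838747e-04, -2.42481394e-04]), 'contact_force': array([ 0.53797583, -1.21211221,  0.06712402]), 'moment': array([-0.02706618, -0.00393475, -0.00924067]), 'gripper_width': 0.9986004317516742}
side cap_top [(array([ 492., -153.,  195.]), 0.77)]
side cap_center [(array([ 495., -158.,  176.]), 0.67)]
side neck_rim [(array([ 496., -157.,  170.]), 0.68)]
side jug [(array([ 494., -157.,    2.]), 0.68)]
side blue_jug [(array([460., 230.,   3.]), 0.97)]
side ramekin_center [(array([493.,  -2.,  18.]), 0.68)]
side mustard_center [(array([747., 142.,  58.]), 0.91)]
side platter_center [(ar
[... 462 characters left out ...]
179.]), 0.73)]
top neck_rim [(array([ 496., -154.,  172.]), 0.91), (array([ 490., -161.,  180.]), 0.74)]
top jug [(array([ 497., -153.,    5.]), 0.6)]
top blue_jug [(array([459., 230.,   5.]), 0.93), (array([ 491., -156.,  178.]), 0.74)]
top ramekin_center [(array([492.,  -3.,  26.]), 0.47)]
top mustard_center [(array([749., 148.,  57.]), 0.94)]
top platter_center [(array([ 747., -190.,   10.]), 0.75)]
top saucepan_center [(array([ 395., -494.,   42.]), 0.92), (array([ 492., -157.,  193.]), 0.15)]
3137 275.6139623844437 144.0927637870577 [[ 680. -363.    3.]
 [ 743. -193.   13.]
 [ 804.  -19.   53.]]
top [ 709.52166818 -333.13634148   41.59555473] [777.22493441 -46.45528445  62.61662334] 197
```

```bash
python3 - <<'E'
from h import *
f=grab_frame("top"); m=models.outline_of("top","cap_center")
for q in m[:2]:
    P,u,v=pts(f,q["pixels"]); print(q["p"],len(P),u.min(),u.max(),v.min(),v.max()); T=P[abs(P[:,2]-194)<7]
    if len(T): print(len(T),np.percentile(T,[1,50,99],axis=0).round(1),cv2.minEnclosingCircle(T[:,:2].astype(np.float32)))
a=cv2.imread("pics/side0.png");b=cv2.imread("pics/top0.png")
cv2.imwrite("pics/both.png",cv2.resize(np.vstack([a,b]),(400*1,600)))
cv2.imwrite("pics/side_a.png",cv2.resize(a,(768,576)))
b=f["pixels"]; r=np.mean(u),np.mean(v)
E
```

```text
0.58 159 261 275 202 215
158 [[ 470.8 -175.9  188.2]
 [ 491.9 -153.2  193.1]
 [ 513.1 -133.6  198.5]] ((491.59088134765625, -153.8848876953125), 23.401599884033203)
```

View pics/top0.png

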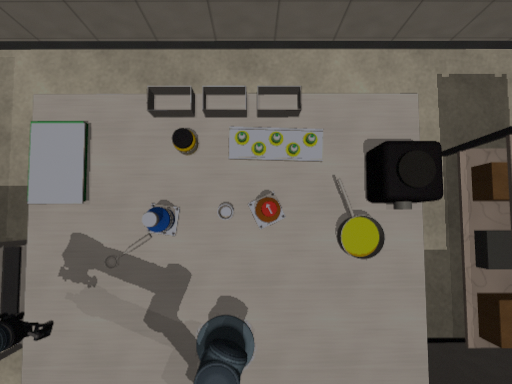

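View pics/side_a.png

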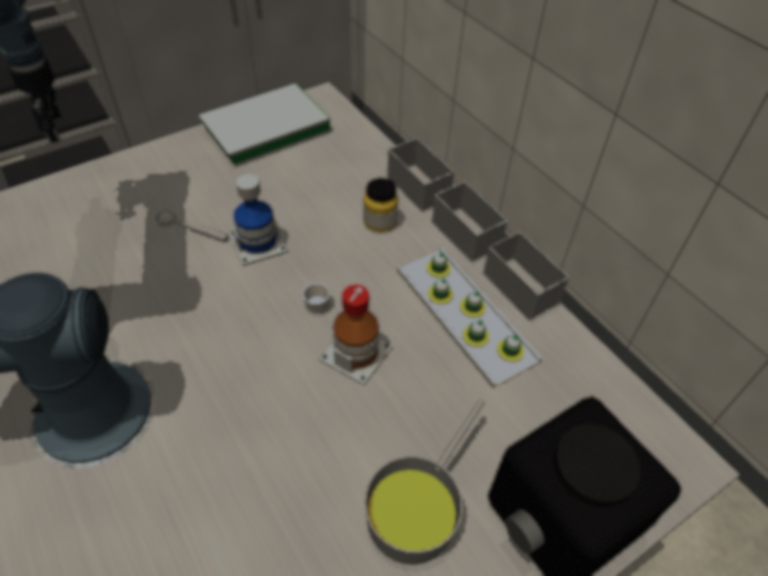

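The top picture shows the red cap with its white arrow at (267,210). The blue jug is at (158,220) and the ramekin at (226,212). The side picture agrees, with the cap at (355,300). The cap centre is about (492, -155.5) with its top at z≈194, which matches the given height.

Request:
drive_tool:
  series:
    - [[0.02, -0.035, 0.012], 0, 0]
    - [[0.02, -0.035, 0.012], 0, 0]
    - [[0.02, -0.035, 0.012], 0, 0]
    - [[0.02, -0.035, 0.012], 0, 0]
    - [[0.02, -0.035, 0.012], 0, 0]
  newtons: 20

```text
time_s: 1.7
ee_pos: [259.8, 376.1, 291.9]
orientation: [0.14, 0.99, 0.0, 0.0]
contact_force: [0.6, 0.1, 0.9]
gripper_width: 0.996
```

Request:
drive_tool:
  series:
    - [[0.02, -0.035, 0], 0, 0]
    - [[0.02, -0.035, 0], 0, 0]
    - [[0.02, -0.035, 0], 0, 0]
    - [[0.02, -0.035, 0], 0, 0]
    - [[0.02, -0.035, 0], 0, 0]

```text
time_s: 2.2
ee_pos: [359.9, 201.1, 291.6]
orientation: [0.14, 0.99, 0.0, 0.0]
contact_force: [0.6, 1.1, 0.6]
gripper_width: 1.0
```

Request:
drive_tool:
  series:
    - [[0.02, -0.035, 0], 0, 0]
    - [[0.02, -0.035, 0], 0, 0]
    - [[0.02, -0.035, 0], 0, 0]
    - [[0.02, -0.035, 0], 0, 0]
    - [[0.02, -0.035, 0], 0, 0]

```text
time_s: 2.7
ee_pos: [460.0, 25.9, 291.5]
orientation: [0.14, 0.99, 0.0, 0.0]
contact_force: [0.8, 0.8, -0.0]
gripper_width: 0.996
```

Request:
drive_tool:
  series:
    - [[0.008, -0.045, 0], 0, 0]
    - [[0.008, -0.045, 0], 0, 0]
    - [[0.008, -0.045, 0], 0, 0]
    - [[0.008, -0.045, 0], 0, 0]
    - [[0, 0, 0], 0, 0]

```text
time_s: 3.2
ee_pos: [492.1, -157.5, 290.7]
orientation: [0.143, 0.99, -0.001, 0.0]
contact_force: [-0.5, 1.2, -0.9]
gripper_width: 1.001
```

```bash
python3 - <<'E'
from h import *
f=grab_frame("side"); 
for t in("cap_top","cap_center","neck_rim","jug"):
    print(t,[(np.round(d["xyz"]),round(d["p"],2)) for d in models.tip_of("side",t)[:2]])
for i in range(3):
    f=grab_frame("side"); b=f["pixels"].astype(int)
    P,u,v=pts(f,(b[...,2]>110)&(b[...,1]<60)&(b[...,0]<60))
    k=(np.hypot(P[:,0]-492,P[:,1]+156)<45)&(P[:,2]>150); P,u,v=P[k],u[k],v[k]
    T=P[P[:,2]>188]; c,r=cv2.minEnclosingCircle(T[:,:2].astype(np.float32)); print(len(P),P[:,2].min(),P[:,2].max(),"circ",c,r,u.mean(),v.mean())
    # side surface fit: radius 25 (fixed)
    from scipy.optimize import least_squares
    S=P[(P[:,2]<188)]
    if len(S)>20: print("cyl",least_squares(lambda c:np.hypot(S[:,0]-c[0],S[:,1]-c[1])-25,[492,-156],loss="soft_l1").x,len(S))
    o=readout.get_obs(); print(o["ee_pos"].round(1),o["contact_force"].round(1))
u0,v0=int(u.mean()),int(v.mean()); c=f["pixels"][v0-70:v0+60,u0-80:u0+80]
cv2.imwrite("pics/above.png",cv2.resize(c,None,fx=4,fy=4,interpolation=cv2.INTER_CUBIC))
E
```

```text
cap_top [(array([ 490., -152.,  194.]), 0.79)]
cap_center [(array([ 494., -159.,  179.]), 0.58), (array([489.,  -0.,  18.]), 0.37)]
neck_rim [(array([ 494., -156.,  172.]), 0.78)]
jug [(array([ 492., -158.,    2.]), 0.81)]
121 188.10324211003865 198.73677263439424 circ (491.5891418457031, -158.20675659179688) 23.394672393798828 236.4793388429752 197.8099173553719
[ 491.2 -151.1  291.6] [ 0.1  0.1 -0.5]
124 191.40143207140216 199.03575062197444 circ (490.94921875, -159.65292358398438) 24.039100646972656 236.50806451612902 197.76612903225808
[ 491.3 -151.2  291.6] [ 0.2  0.7 -0.2]
124 189.8608041915436 198.82644130265248 circ (492.43505859375, -156.6522216796875) 24.7746524810791 236.50806451612902 197.76612903225808
[ 491.3 -151.2  291.6] [-0.9  0.1  0.4]
```

View pics/above.png

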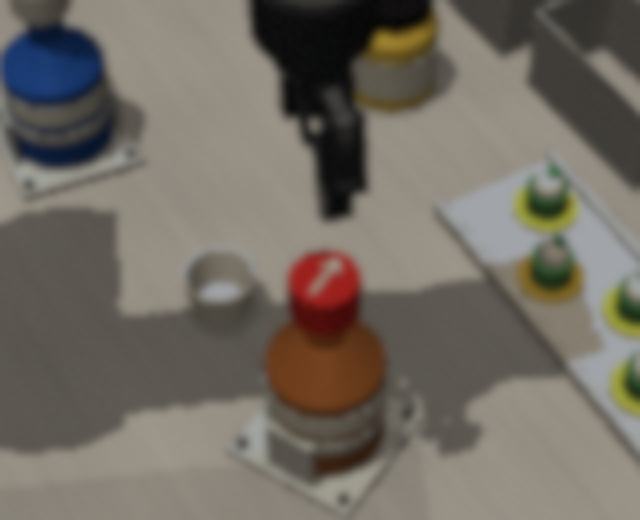

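The crop shows the gripper above the capped amber jug, with the red cap at crop pixel (325,290) and clear space around it. My estimate of the cap axis is (492, -156.5).

Request:
drive_tool:
  series:
    - [[0.001, -0.003, -0.02], 0, 0]
    - [[0, -0.002, -0.02], 0, 0]
    - [[0, 0, -0.02], 0, 0]
    - [[0, 0, -0.02], 0, 0]
    - [[0, 0, -0.015], 0, 0]
  newtons: 20

```text
time_s: 4.1
ee_pos: [491.9, -156.4, 195.2]
orientation: [0.139, 0.99, 0.0, -0.0]
contact_force: [-0.4, -0.2, -0.6]
gripper_width: 1.0
```

Request:
drive_tool:
  series:
    - [[0, 0, -0.015], 0, 0]
    - [[0, 0, -0.012], 0, 0]
    - [[0, 0, -0.01], 0, 0]
    - [[0, 0, -0.005], 0, 0]
    - [[0, 0, 0], 0, 0]

```text
time_s: 4.6
ee_pos: [492.0, -157.2, 153.8]
orientation: [0.14, 0.99, 0.0, -0.0]
contact_force: [-0.5, -0.1, 0.7]
gripper_width: 1.002
```

Request:
drive_tool:
  series:
    - [[0, 0, 0], 0, 0.2]
    - [[0, 0, 0], 0, 0.25]
    - [[0, 0, 0], 0, 0.3]
    - [[0, 0, 0], 0, 0.33]
    - [[0, 0, 0], 0, 0.35]

```text
time_s: 5.1
ee_pos: [492.5, -157.6, 154.5]
orientation: [0.14, 0.99, -0.0, 0.0]
contact_force: [0.5, 1.2, -0.2]
gripper_width: 0.652
```

Request:
drive_tool:
  series:
    - [[0, 0, 0], 0, 0.38]
    - [[0, 0, 0], 0, 0.4]
    - [[0, 0, 0], 0, 0.45]
    - [[0, 0, 0], 0, 0.6]
    - [[0, 0, 0], 0, 0.6]
  newtons: 20

```text
time_s: 5.6
ee_pos: [492.8, -156.7, 154.7]
orientation: [0.14, 0.99, 0.001, 0.001]
contact_force: [1.3, 5.7, 4.5]
gripper_width: 0.578
```

Request:
drive_tool:
  series:
    - [[0, 0, 0], 0, 0.6]
    - [[0, 0, 0], 0, 0.6]
    - [[0, 0, 0], 0, 0.6]
    - [[0, 0, 0], 0, 0.6]
    - [[0, 0, 0], 0, 0.6]

```text
time_s: 6.1
ee_pos: [492.8, -156.7, 154.7]
orientation: [0.14, 0.99, 0.001, 0.001]
contact_force: [0.9, 5.0, 4.6]
gripper_width: 0.579
```

Request:
drive_tool:
  series:
    - [[0, 0.001, -0.002], 0, 0.6]
    - [[0, 0, -0.002], 0, 0.6]
    - [[0, 0, -0.002], 0, 0.6]
    - [[0, 0, 0], 0, 0.6]
    - [[0, 0, 0], 0, 0.6]

```text
time_s: 6.6
ee_pos: [492.9, -156.7, 149.4]
orientation: [0.14, 0.99, -0.0, 0.001]
contact_force: [-0.9, 3.3, 7.2]
gripper_width: 0.576
```

Request:
drive_tool:
  series:
    - [[0, 0.0005, -0.0003], 0.04, 0.6]
    - [[0, 0, 0], 0.06, 0.6]
    - [[0, 0, 0], 0.06, 0.6]
    - [[0, 0, 0], 0, 0.6]
    - [[0, 0, 0], 0, 0.6]

```text
time_s: 7.1
ee_pos: [493.6, -157.2, 149.5]
orientation: [0.06, 0.998, -0.001, 0.002]
contact_force: [0.6, 0.3, 6.9]
gripper_width: 0.578
```

```bash
python3 - <<'E'
from h import *
o=readout.get_obs(); print(o["contact_force"].round(2),o["moment"].round(3))
f=grab_frame("side"); cv2.imwrite("pics/tw1.png",cv2.resize(f["pixels"][145:255,170:310],None,fx=5,fy=5,interpolation=cv2.INTER_CUBIC))
print(f["pixels"].shape)
E
```

```text
[0.62 0.34 6.94] [ 0.167 -0.024  0.041]
(384, 512, 3)
```

View pics/tw1.png

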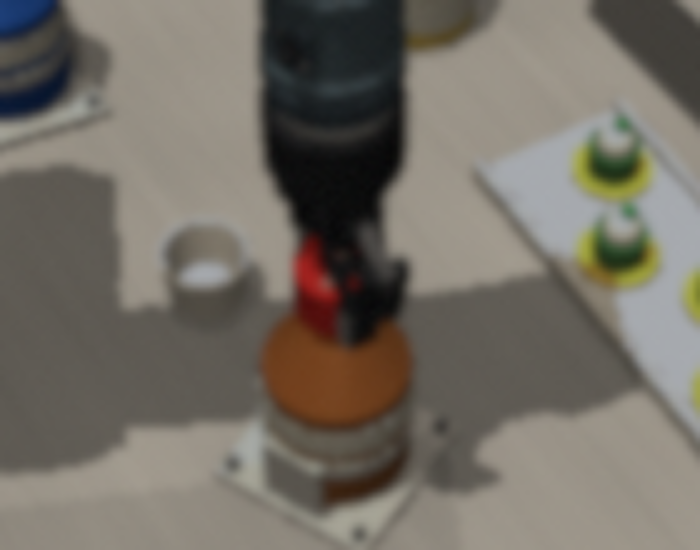

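The picture shows the fingers on either side of the red cap at (318,290), with the cap low on the neck. The twist moment is only about 0.04 Nm, so the cap is turning freely. I'll keep pressing and carry on.

Request:
drive_tool:
  series:
    - [[0, 0, 0], 0.08, 0.6]
    - [[0, 0, 0], 0.08, 0.6]
    - [[0, 0, 0], 0.08, 0.6]
    - [[0, 0, 0], 0.08, 0.6]
    - [[0, 0, 0], 0.08, 0.6]

```text
time_s: 7.65
ee_pos: [494.2, -157.3, 149.7]
orientation: [-0.141, 0.99, -0.002, 0.002]
contact_force: [2.0, 0.5, 7.2]
gripper_width: 0.574
```

Request:
drive_tool:
  series:
    - [[0, 0, 0], 0.08, 0.6]
    - [[0, 0, 0], 0.08, 0.6]
    - [[0, 0, 0], 0.08, 0.6]
    - [[0, 0, 0], 0.08, 0.6]
    - [[0, 0, 0], 0.08, 0.6]

```text
time_s: 8.15
ee_pos: [494.1, -157.2, 149.7]
orientation: [-0.334, 0.942, -0.002, 0.001]
contact_force: [1.4, 1.4, 6.5]
gripper_width: 0.572
```

Request:
drive_tool:
  series:
    - [[0, 0, 0], 0.08, 0.6]
    - [[0, 0, 0], 0.08, 0.6]
    - [[0, 0, 0], 0.08, 0.6]
    - [[0, 0, 0], 0.08, 0.6]
    - [[0, 0, 0], 0.04, 0.6]

```text
time_s: 8.65
ee_pos: [493.9, -157.3, 149.6]
orientation: [-0.497, 0.868, -0.002, 0.001]
contact_force: [1.2, -0.6, 7.4]
gripper_width: 0.578
```

```bash
python3 - <<'E'
from h import *
o=readout.get_obs(); print(o["contact_force"].round(2),o["moment"].round(3),o["ee_pos"].round(1),o["orientation"].round(3),o["joints"].round(2))
f=grab_frame("side"); cv2.imwrite("pics/tw2.png",cv2.resize(f["pixels"][145:255,170:310],None,fx=5,fy=5,interpolation=cv2.INTER_CUBIC))
E
```

```text
[ 1.15 -0.59  7.39] [ 0.141 -0.057 -0.004] [ 493.9 -157.3  149.6] [-0.497  0.868 -0.002  0.001] [-0.43  0.3  -0.25  1.02 -0.   -1.47]
```

View pics/tw2.png

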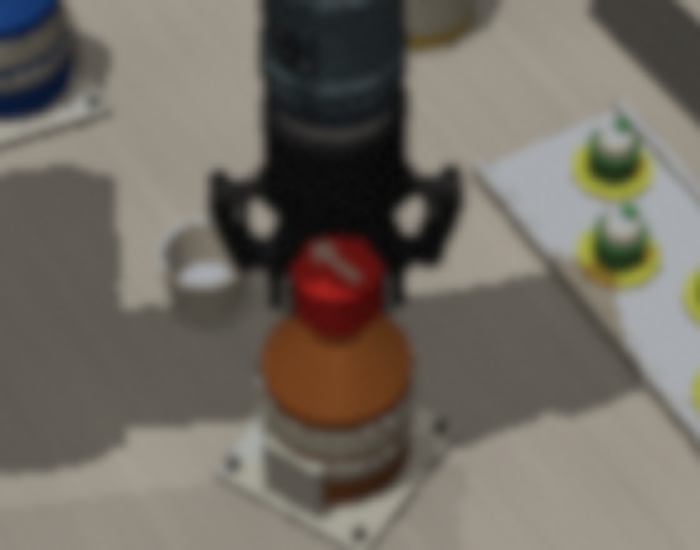

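The arrow on the cap now points up-left at crop pixel (335,260). It has turned with the tool by about 75°. Next I lift straight up.

Request:
drive_tool:
  series:
    - [[0, 0, 0.002], 0, 0.6]
    - [[0, 0, 0.002], 0, 0.6]
    - [[0, 0, 0.003], 0, 0.6]
    - [[0, 0, 0.003], 0, 0.6]
    - [[0, 0, 0.004], 0, 0.6]

```text
time_s: 9.2
ee_pos: [491.7, -156.0, 161.5]
orientation: [-0.496, 0.868, 0.001, -0.001]
contact_force: [1.8, -0.9, -2.6]
gripper_width: 0.577
```

Request:
drive_tool:
  series:
    - [[0, 0, 0.004], 0, 0.6]
    - [[0, 0, 0.005], 0, 0.6]
    - [[0, 0, 0.007], 0, 0.6]
    - [[0, 0, 0.008], 0, 0.6]
    - [[0, 0, 0.01], 0, 0.6]

```text
time_s: 9.7
ee_pos: [492.0, -155.8, 196.6]
orientation: [-0.497, 0.868, 0.0, -0.0]
contact_force: [0.4, -0.5, 0.3]
gripper_width: 0.574
```

Request:
drive_tool:
  series:
    - [[0, 0, 0.012], 0, 0.6]
    - [[0, 0, 0.012], 0, 0.6]
    - [[0, 0, 0.012], 0, 0.6]
    - [[0, 0, 0.01], 0, 0.6]
    - [[0, 0, 0.007], 0, 0.6]

```text
time_s: 10.2
ee_pos: [492.7, -156.2, 250.4]
orientation: [-0.497, 0.868, -0.0, 0.0]
contact_force: [0.2, 0.4, 0.0]
gripper_width: 0.58
```

Request:
drive_tool:
  series:
    - [[0, 0, 0.001], 0, 0.6]
    - [[0, 0, 0], 0, 0.6]
    - [[0, 0, 0], 0, 0.6]
    - [[0, 0, 0], 0, 0.6]
    - [[0, 0, 0], 0, 0.6]

```text
time_s: 10.7
ee_pos: [492.1, -155.9, 249.6]
orientation: [-0.497, 0.868, 0.0, -0.0]
contact_force: [0.1, 0.1, -1.3]
gripper_width: 0.575
```

```bash
python3 - <<'E'
from h import *
f=grab_frame("side"); cv2.imwrite("pics/up.png",cv2.resize(f["pixels"][115:255,160:320],None,fx=4,fy=4,interpolation=cv2.INTER_CUBIC))
for t in("cap_top","cap_center","neck_rim","ramekin_center","spoon_grip"):
    print(t,[(np.round(d["xyz"]),round(d["p"],2)) for d in models.tip_of("side",t)[:2]])
o=readout.get_obs(); print(o["contact_force"].round(2),o["ee_pos"].round(1),o["gripper_width"],abs(o["joint_velocities"]).max())
E
```

```text
cap_top [(array([ 490., -153.,  287.]), 0.73), (array([ 497., -158.,  272.]), 0.31)]
cap_center [(array([ 493., -156.,  271.]), 0.93)]
neck_rim [(array([ 492., -159.,  171.]), 0.92)]
ramekin_center [(array([ 494., -157.,    3.]), 0.69), (array([490.,  -2.,  16.]), 0.54)]
spoon_grip [(array([371., 332.,  12.]), 0.61), (array([ 493., -156.,  173.]), 0.37)]
[ 0.25 -0.37 -0.56] [ 492.3 -156.   250. ] 0.576474712330691 0.002228218710286169
```

View pics/up.png

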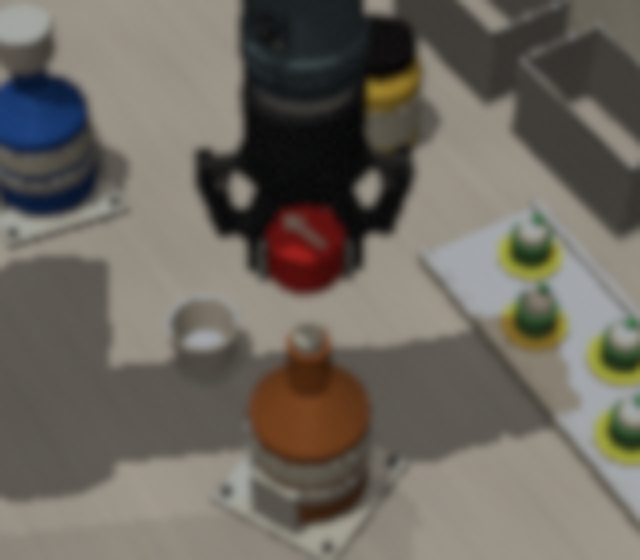

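The cap is held level at crop pixel (305,245). The open neck with its white plug is right below it at (308,340). The cap centre is about 97 mm above the rim.

```bash
python3 -c "
from plant import order; print(order.finish_job())"
```

```text
the job is handed in; nothing more can be done
None
```

The jug is open and the job is handed in, with the cap held level and still about 10 cm above the open neck. No verdict was reported.

- **Grip:** I took the cap at a 20 N grip setting. The interface does not report the force on each finger, so I could not check that figure directly.
- **Press and twist:** I pressed the cap down about 5.3 mm, with the spring pushing back at about 7 N. I then turned it anticlockwise about 1.32 rad (76°) while keeping it pressed. The arrow on the cap turned with the tool.
- **Lift:** It came straight up and free at about 10.7 s on the robot's clock.
- **Last checks:**
  - The networks put the cap centre at about (493, -156, 271) mm and the neck rim at (492, -159, 171) mm. That is about 97–100 mm up and within about 4 mm of the axis.
  - The force on the tool was under 1 N, the joint speeds were close to zero, and the fingers stayed closed on the cap.
- **Disagreements:**
  - Cap-position estimates scattered by about 3–5 mm throughout. I settled the centring by the contact force when gripping.
  - In the last look the network's best match for the ramekin was really the amber jug. Its second match was at the ramekin's original place.
- **Other things:** In the pictures the ramekin, platter, mustard jar and blue jug look untouched. The saucepan and spoon are outside the last crop, and the arm passed the spoon only from high above.

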